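# Open the hat press heater box and reset the tripped cut-out

## Task

The hat press's heater has tripped. First push the isolator lever right over, away from you, to off; then slide the guard in front of the grey control box fully aside to its stop, tip the loose cover plate up off its pins until it leans back on its own against the rest at the back of the box, and only then push the tripped cut-out lever inside (the one leaning towards you) right over to lean like its neighbour. Leave the box open like that, do not let the cover fall to the bench, leave the neighbouring cut-out as it is, and do not shift the other things on the bench.

Things in the scene. Friction and masses are not known exactly. Their poses are not given: they have to be found in the camera images.
- housing: Grey steel heater control box fixed to the bench, open on top under the cover; outer walls x -75 to +85, y +-95, 60 tall. Origin on the bench (z 0) below the opening's middle. Its x axis points from the guard (robot side) to the back, y along the guard's track; yaw up to 0.2 rad.
- opening (a point): Middle of the box's opening (housing x 0, y 0) at the ledges' height, z 60. The opening spans x -53 to +50, y +-89; floor at z 5. On the front ledge stand two pins, 8 dia, 10 tall, at housing x -64, y +-65.
- rest_foot (a point): Point on the back ledge (z 60) just in front of the rest, housing x 66, y 0. The rest: two round steel bars, 8 dia, at y +-50, rising from x 77, z 60 to x 115, z 180 (leaning 0.31 rad back), joined by a crossbar on top.
- track (a point): Top of the guard's aluminium track at the guard's shut position: housing x -122, y 0, z 12. The track lies on the bench, x -132 to -112, y -75 to +245, end stops 20 tall. Between track and box, below the cover's tongue, are only two 6 tall feet at y +-60.
- guard (a joint): Guard sliding on the track, in m: 0 to 0.02 in front of the cover's tongue, 0.17 fully aside at its stop (to housing +y, the robot's left). Clear upright panel 120 wide, z 12 to 72, at housing x -122; a top flange (z 70 to 74, x -124 to -92) overhangs the tongue and holds the cover down. Takes about 2 N, stays where left.
- guard_grip (a point): Centre of the top of the guard's upright aluminium grip block, 14 (x) x 12 (y), rising from the flange at z 74 to this point at z 106; housing x -114, y = guard joint value.
- cover: Loose bare-steel plate, 4 thick, 0.2 to 0.45 kg, flat on the ledges, two 11 dia holes over the pins. Origin on its underside, at first at housing x 0, y 0, z 60, same axes. Plate x -78 to +62, y +-90. Lifted by its tongue it turns about its back edge, which stays on the ledge; past upright it falls back on the rest bars and stays leaning at a tilt of about 1.9 rad.
- cover_tongue (a point): Middle of the front edge, on the underside, of the cover's tongue (cover x -108, y 0). The tongue is 80 wide (y +-40) and sticks out 33 beyond the box's front wall, so it can be lifted from below once the guard is aside.
- cover_back (a point): Middle of the cover's back edge, on its underside (cover x 62, y 0).
- reset_lever (a joint): Tripped cut-out inside the box, hidden until the cover is lifted: white paddle, 14 wide, 6 thick, 26 long, on a black block 56 x 36, top at z 29. Rad: about 0 to 0.1 leaning to the robot (housing -x), 1.0 leaning to the back. Stays where left, takes about 1 N. Hinge at housing x 8, z 27, y +45 or -45 (the side varies).
- reset_lever_tip (a point): Middle of the free end of the tripped paddle: about housing x -4, z 50 when tripped, x 20, z 50 when thrown over.
- live_lever (a joint): The identical neighbouring cut-out at the other y, not tripped: leaning to the back, 0.95 to 1.0 rad. To stay so.
- live_lever_tip (a point): Middle of the free end of the neighbouring paddle.
- isolator (a joint): Isolator on the bench, to the robot's right of the box: block 70 x 50 x 25 with a steel rod (10 dia, 70 long, pivot at z 22) ending in a black ball, 26 dia. Rad: 0 to 0.2 leaning to the robot (on), 1.0 leaning away at its stop (off). Stays where left, takes about 1 N at the ball.
- isolator_tip (a point): Centre of the isolator's ball; z 83 at both ends of its swing, 92 in the middle.
- isolator_base: The isolator's block, fixed to the bench; origin under its centre. The lever swings in its x-z plane; off is towards its +x (away from the robot, yaw up to 0.35 rad).
- hat_block: Bystander: turned wooden hat block, 160 dia, 115 tall; origin under its centre.
- brush: Bystander: wooden hat brush, 200 long, 20 tall; origin under its centre (lies along its x).
- spool: Bystander: small wooden spool, 52 dia, 33 tall; origin under its centre.
- jar: Bystander: glass jar with steel lid, 60 dia, 85 tall; origin under its centre.
- tin: Bystander: flat aluminium tin, 68 dia, 30 tall; origin under its centre.
- gauge: Bystander: flat wooden gauge strip, 200 x 45 x 8; origin under its centre (lies along its x).
- iron_weight: Bystander: dark steel hand weight with a knob, 70 dia, 66 tall; origin under its centre.

How it is judged:
On the way, in this order (a step that is already met when the one before it is completed fails the run):
1. the isolator is off while guard and cover are still shut (value of joint isolator above 0.8 rad and value of joint guard below 0.06 m and angle between cover's own z axis and vertical below 0.3 rad and value of joint reset_lever below 0.4 rad), for 0.2 s.
2. the guard is fully aside, cover still on (value of joint isolator above 0.8 rad and value of joint guard above 0.155 m and angle between cover's own z axis and vertical below 0.3 rad and value of joint reset_lever below 0.4 rad), for 0.2 s.
3. the cover is off its pins and leans back on the rest, not touched, cut-out still tripped (value of joint isolator above 0.8 rad and value of joint guard above 0.155 m and angle between cover's own z axis and vertical between 1.62 and 2.2 rad and horizontal distance between cover_back and rest_foot below 0.03 m and height (world z) of cover_back above 0.045 m and linear speed of cover below 0.02 m/s and contact force between the fingers and cover below 0.2 N and value of joint reset_lever below 0.4 rad), for 0.2 s.
4. the tripped cut-out is thrown over (value of joint each of isolator, reset_lever above 0.8 rad and value of joint guard above 0.155 m and angle between cover's own z axis and vertical between 1.62 and 2.2 rad and horizontal distance between cover_back and rest_foot below 0.03 m and height (world z) of cover_back above 0.045 m), for 0.2 s.
At the end, for the whole second after the job is handed in: Isolator off (over 0.8 rad), guard aside (over 155 mm), cover standing at rest on the box's back ledge (back edge within 30 mm of the rest's foot), leaning back on the rest (tilt 1.62 to 2.2 rad) untouched, both cut-out levers leaning to the back (over 0.8 rad) (all of step 4 and linear speed of cover below 0.02 m/s and contact force between the fingers and cover below 0.2 N and value of joint live_lever above 0.8 rad).
It fails at once if the cover falls to the bench (height (world z) of cover below 0.03 m).
It fails at once if the neighbouring cut-out is thrown (value of joint live_lever below 0.5 rad).
It fails at once if a bystander is shifted by more than 40 mm (distance of any of hat_block, brush, spool, jar, tin, gauge, iron_weight from where it was at the start of the episode above 0.04 m).
It also fails if it takes over 51 s, if anything falls off the work surface, if the arm or the gripper's body presses on something with over 40 N, if the wrist force passes 120 N, or if a joint passes its speed limit or range.

## Robot

A 7-joint arm with a two-finger parallel gripper is mounted at the origin on the work surface. World frame = base frame: x ahead of the robot, y to its left, z up, the work surface at z = 0. Lengths are in m, angles in rad, forces in N, time in s.
With the tool pointing down it reaches from about 0.4 to 0.85 m from the base axis. Payload 4.5 kg.
Tool frame: the origin (TCP) lies midway between the tips of the shut fingers; the grasp point (between the pads) lies 19 mm behind it; z points along the fingers, y is the line along which they close (so a half turn about z gives the same grasp; the last joint's range is limited). The gripper opens to 88 mm and grips with 3 to 60 N. Pads are 18 mm wide; open, the fingers measure 123 mm over their backs; the gripper's body (75 mm by 187 mm) begins 45 mm behind the grasp point.
Start: joints at [-1.266, 0.689, -0.195, 1.565, 0.157, 0.902, -0.215], TCP at [0.167, 0.602, 0.239] pointing down, gripper open.
Joint ranges: [-3.01, 3.01], [-0.46, 2.08], [-1.47, 1.51], [0.13, 2.56], [-1, 4.14], [0.04, 2.09], [-2.66, 2.66]. Speed limits (rad/s): [2.57, 2.57, 3.14, 3.14, 3.14, 3.14, 3.14].

## Interface

Orientations are given as a unit quaternion [x, y, z, w].
In Python, from plant import r gives the robot as it stands.
- The arm moves only by the tool move_arm, never from a script. Its argument "targets" is a list that holds one entry, the list of rows, each a list of 7 numbers: the opening, from 0 (shut) to 1 (fully open), then the shift along the tool's x, y, z in mm, then the turn, a rotation vector about the tool's x, y, z in degrees. In form: [[[claw, dx, dy, dz, ax, ay, az], ...]]. A call has 1 to 10 rows; each row is the pose to reach, as a shift and turn from the pose commanded when the call began, along the tool's axes at that moment; what a row does not reach only later rows make up. A row lasts 1/8 s, in which the tool goes at most 62.5 mm and 10.7 degrees, less where a joint would pass 70% of its speed; a pose out of reach is approached as far as the arm can. A call with a gripper value outside its range is refused whole. The fingers move at their own pace and stop on an object; "newtons" is the grip in N (left out, the last holds). Time passes only in rows, so rows that repeat a pose let the fingers close. It gives the time, the measured TCP pose, the force, the opening and the grip force at its end, in the units of the state.
- r.get_state(): the state, without advancing time (a new reading comes with each control period).
- r.snapshot(name): name is "scene" or "top" or "wrist"; returns the picture (480x640x3 uint8, red, green, blue); there is no depth.
- r.camera_info(name): a dict with "fx", "fy", "cx", "cy" (pixels), "R" (3x3) and "t" (3): a world point X has camera coordinates R X + t. Camera axes: x right, y down, z forward; pixel columns grow to the right and rows downward; lengths in m; the calibration is good to about 2 mm. A picture is of the moment at which its call begins: read the wrist's pose just before it. camera_info takes no time and is no camera call; for the wrist camera it gives the pose at the moment of the call.
- r.finish_job(): hands the job in; it is judged then, once.
The state is a dict: "clock": time; "q": joint angles; "qd": joint speeds; "joint_torque": joint torques, N m; "tool_pos": TCP position; "eef_rot": TCP orientation; "contact_force": force on the tool from outside, world axes, zero at the start; "moment": the same for the moment, N m; "opening": opening from 0.0 (shut) to 1.0 (fully open); "finger_force": force on a finger pad.
Only numpy, scipy, OpenCV 4.12 (cv2) and the standard library are available. Lean on these libraries where they do the work, as an engineer would, in place of code of your own. Each camera call takes 0.05 s, during which the arm holds its last target. There are 200 camera calls.

## Working session

There is one attempt and no reset: what is moved stays moved. The work goes in short steps, Python scripts to look and compute and a tool call to move; the robot and the scene stay as the last step left them, time stands still between calls to the robot, and variables do not carry over. Pictures are saved under pics/ and viewed, at most 11 in all, crops included, and the job is handed in when it is done.

Besides the shell and the picture viewer there is one more tool, called after "Call:" as name(argument=value, ...) on one line, values as JSON. move_arm: Moves the arm, as the interface text tells. Its arguments: {"type":"object","properties":{"targets":{"type":"array","items":{"type":"array","items":{"type":"array","items":{"type":"number"}}}},"newtons":{"type":"number"}},"required":["targets"]}

```bash
mkdir -p pics
python3 - <<'E'
from plant import r
import cv2
print(r.get_state())
for n in("scene","top"):
    im=r.snapshot(n); cv2.imwrite(f"pics/{n}0.png",im[:,:,::-1]); print(n,r.camera_info(n))
E
```

```text
{'clock': 0.0, 'q': array([-1.2661956 ,  0.68997009, -0.19454441,  1.5663237 ,  0.1573182 ,
        0.90248372, -0.21506638]), 'qd': array([-1.06107699e-03, -3.90744781e-04, -8.75092749e-05, -3.99136630e-04,
        1.52064041e-03,  1.63853002e-04, -1.44478844e-03]), 'joint_torque': array([-3.02262724e-04, -5.27558434e+01, -1.26722518e+00, -1.53427899e+01,
       -5.26467757e-02,  6.75254370e-03,  1.77348657e-04]), 'tool_pos': array([0.16705929, 0.60161915, 0.23792489]), 'eef_rot': array([ 1.34912508e-01,  9.90857111e-01, -8.92742061e-04, -5.93281558e-05]), 'contact_force': array([ 0.30884484, -0.82594581,  0.3109715 ]), 'moment': array([ 0.03530483,  0.00701477, -0.01331021]), 'finger_force': 0.0, 'opening': 0.9973635221946975}
scene {'fx': 584.5047221247653, 'fy': 584.5047221247653, 'cx': 324.6719792784092, 'cy': 233.1127029065982, 'R': array([[ 0.74531701,  0.66625526,  0.02462701],
       [ 0.38851044, -0.40400197, -0.82815581],
       [-0.5418138 ,  0.62680646, -0.55995666]]), 't': array([-0.35276278, -0.12355218,  1.70029915])}
top {'fx': 502.23212313687935, 'fy': 502.23212313687935, 'cx': 317.24983991764066, 'cy': 239.71449672887073, 'R': array([[ 0.02373516, -0.99965551,  0.01120308],
       [-0.98907092, -0.02511206, -0.14528627],
       [ 0.14551755, -0.00763225, -0.98932623]]), 't': array([-0.02307357,  0.49741168,  1.35619147])}
```

View pics/top0.png

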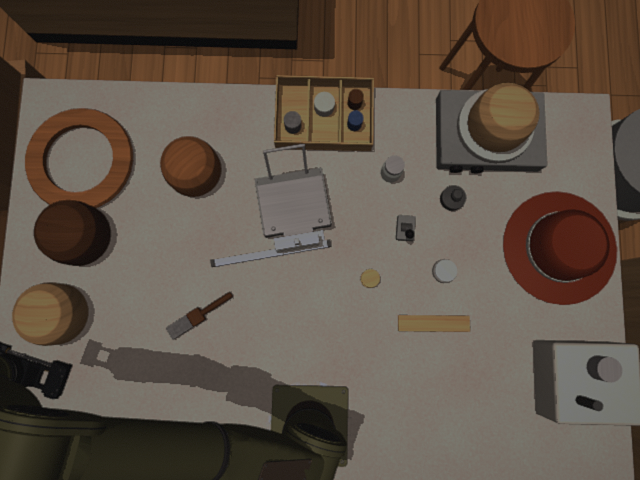

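View pics/scene0.png

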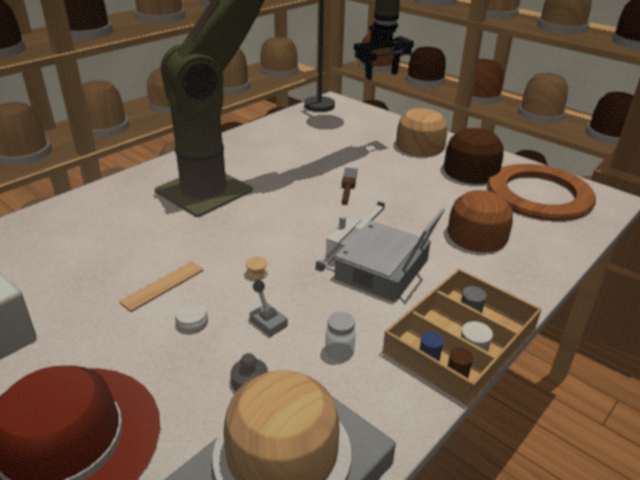

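The top view shows the box at about (293,203), the guard grip near (298,243), the track from (212,263) to (330,243) and the isolator at about (406,228). I'll enlarge that part.

Run:
```python
import cv2
im=cv2.imread("pics/top0.png")[140:290,205:425]
im=cv2.resize(im,None,fx=3.6,fy=3.6,interpolation=cv2.INTER_CUBIC); im=cv2.convertScaleAbs(im,alpha=1.3)
cv2.imwrite("pics/crop0.png",im)
```

```text
(no output)
```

View pics/crop0.png

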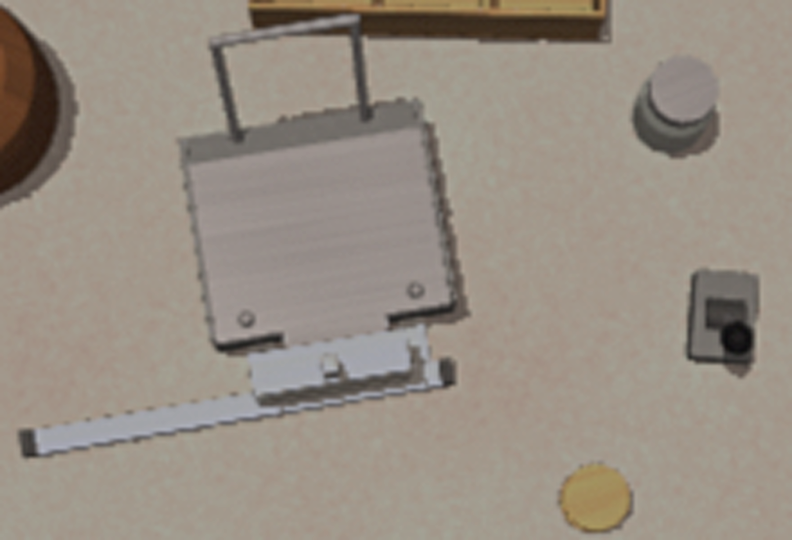

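The crop shows the cover's back corners at (187,163) and (427,126) and the pins at (247,317) and (416,289). The grip top is at about (331,360), the ball at (738,337), and the isolator block's corners at (697,270), (758,275), (752,361) and (688,357).

```bash
cat > h.py <<'E'
import numpy as np
from plant import r
from scipy.spatial.transform import Rotation as Ro
def px2w(name,uv,z,c=None):
    c=c or r.camera_info(name); R=np.array(c['R']);t=np.array(c['t'])
    d=R.T@np.array([(uv[0]-c['cx'])/c['fx'],(uv[1]-c['cy'])/c['fy'],1]); C=-R.T@t
    return C+d*(z-C[2])/d[2]
def w2px(name,X):
    c=r.camera_info(name); p=np.array(c['R'])@np.array(X)+np.array(c['t'])
    return np.array([p[0]/p[2]*c['fx']+c['cx'],p[1]/p[2]*c['fy']+c['cy']])
def fit(loc,w): # 2D rigid
    loc=np.array(loc);w=np.array(w);a=loc-loc.mean(0);b=w-w.mean(0)
    th=np.arctan2((a[:,0]*b[:,1]-a[:,1]*b[:,0]).sum(),(a*b).sum())
    M=np.array([[np.cos(th),-np.sin(th)],[np.sin(th),np.cos(th)]])
    o=w.mean(0)-M@loc.mean(0); return o,th,M,(w-(loc@M.T+o))
E
cat > m.py <<'E'
from h import *
np.set_printoptions(precision=4,suppress=True)
f=lambda p,z:px2w("top",(p[0]/3.6+205-.4,p[1]/3.6+140-.4),z)[:2]
K=[((187,163),.064,(.062,.09)),((427,126),.064,(.062,-.09)),((247,317),.07,(-.064,.065)),((416,289),.07,(-.064,-.065)),((453,306),.064,(-.078,-.09)),((213,345),.064,(-.078,.09)),
((28,430),.020,(-.122,.245)),((448,360),.02,(-.122,-.075))]
o,th,M,e=fit([k[2] for k in K],[f(k[0],k[1]) for k in K]); print("housing",o,th);print(e*1000)
L=lambda w:M.T@(w-o)
print("grip",f((331,360),.106),L(f((331,360),.106)))
b=[f(p,.025) for p in((697,270),(758,275),(752,361),(688,357))]
o2,t2,M2,e2=fit([(.035,.025),(.035,-.025),(-.035,-.025),(-.035,.025)],b); print("iso",o2,t2);print(e2*1000)
ball=f((738,337),.085);print("ball",ball,M2.T@(ball-o2))
for n,x in(("tongue",(-.108,0)),("g0",(-.114,0)),("lev+",(-.004,.045)),("lev-",(-.004,-.045))):print(n,o+M@np.array(x))
# scene-check
for n,X in(("ball",[*ball,.085]),("pinL",[*(o+M@np.array((-.064,.065))),.07]),("pinR",[*(o+M@np.array((-.064,-.065))),.07]),("resttopR",[*(o+M@np.array((.115,-.05))),.18])):print(n,w2px("scene",X))
print(Ro.from_quat(r.get_state()['eef_rot']).as_matrix())
E
python3 m.py
```

```text
housing [0.5995 0.0576] 0.18269583292651145
[[-1.7319  2.9746]
 [-0.2902 -3.2115]
 [-1.8019 -0.3106]
 [-0.6899  0.7162]
 [-2.7172 -0.5886]
 [-4.5606  2.9915]
 [ 3.4917  3.2062]
 [ 8.3    -5.7779]]
grip [0.4865 0.0442] [-0.1135  0.0073]
iso [ 0.5412 -0.2586] -0.07367438672633028
[[-1.0154 -1.4089]
 [-0.0833  0.5657]
 [ 1.4492  0.4085]
 [-0.3505  0.4347]]
ball [ 0.5146 -0.258 ] [-0.0265 -0.0014]
tongue [0.4933 0.038 ]
g0 [0.4874 0.0369]
lev+ [0.5873 0.1011]
lev- [0.6037 0.0126]
ball [257.6322 286.2741]
pinL [370.468  224.1886]
pinR [344.419  249.8555]
resttopR [424.2716 231.1509]
[[-0.9636  0.2674 -0.0003]
 [ 0.2674  0.9636 -0.0016]
 [-0.0001 -0.0016 -1.    ]]
```

```bash
cat >> h.py <<'E'
H=np.array([.598,.0577]); HY=.18; I=np.array([.5412,-.2586]); IY=-.074
rot=lambda a:np.array([[np.cos(a),-np.sin(a)],[np.sin(a),np.cos(a)]])
hw=lambda x,y,z:np.array([*(H+rot(HY)@[x,y]),z])
iw=lambda x,y,z:np.array([*(I+rot(IY)@[x,y]),z])
def down(psi,pitch=0): # pitch: turn about tool y, deg
    c,s=np.cos(psi),np.sin(psi)
    return np.array([[-c,-s,0],[-s,c,0],[0,0,-1.]])@Ro.from_euler('y',pitch,degrees=True).as_matrix()
def rel(wps):
    s=r.get_state(); R0=Ro.from_quat(s['eef_rot']).as_matrix(); p0=np.array(s['tool_pos'])
    for p,R in wps: print(np.round(R0.T@(p-p0)*1000).astype(int).tolist(),np.round(Ro.from_matrix(R0.T@R).as_rotvec(degrees=True),1).tolist())
def wst(): 
    s=r.get_state(); print(s['clock'],s['tool_pos'],s['contact_force'],s['opening']); print(Ro.from_quat(s['eef_rot']).as_matrix())
E
python3 - <<'E'
from h import *
D=down(IY)
rel([(np.array([.45,.28,.22]),D),(iw(-.075,0,.2),D),(iw(-.075,0,.065),D),(iw(.012,0,.065),D)])
E
```

```text
[-359, -234, 18] [-0.1, -0.0, -11.3]
[-517, -744, 39] [-0.1, -0.0, -11.3]
[-517, -743, 174] [-0.1, -0.0, -11.3]
[-602, -726, 174] [-0.1, -0.0, -11.3]
```

Call:
move_arm(targets=[[[0, -180, -117, 10, 0, 0, -6], [0, -359, -234, 18, 0, 0, -11], [0, -359, -234, 18, 0, 0, -11], [0, -359, -234, 18, 0, 0, -11], [0, -359, -234, 18, 0, 0, -11], [0, -359, -234, 18, 0, 0, -11], [0, -359, -234, 18, 0, 0, -11], [0, -400, -350, 25, 0, 0, -11], [0, -430, -450, 30, 0, 0, -11], [0, -460, -550, 35, 0, 0, -11]]])

```text
clock: 1.35
tool_pos: [0.4589, 0.0917, 0.2106]
eef_rot: [0.039, 0.999, -0.0, -0.0]
contact_force: [1.0, -0.4, -0.2]
opening: 0.005
finger_force: 0.0
```

Run:
```python
from h import *
wst();D=down(IY)
rel([(iw(-.075,0,.2),D),(iw(-.075,0,.065),D),(iw(.012,0,.065),D)])
```

```text
1.35 [0.45893907 0.09169118 0.21057664] [ 1.02926806 -0.42384743 -0.16591744] 0.004868576034909507
[[-9.96900145e-01  7.86771084e-02 -1.18566783e-04]
 [ 7.86771174e-02  9.96900148e-01 -7.35007460e-05]
 [ 1.12416417e-04 -8.26013971e-05 -9.99999990e-01]]
[-35, -343, 11] [-0.0, -0.0, -0.3]
[-35, -343, 146] [-0.0, -0.0, -0.3]
[-122, -343, 146] [-0.0, -0.0, -0.3]
```

Call:
move_arm(targets=[[[0, -35, -343, 11, 0, 0, 0], [0, -35, -343, 11, 0, 0, 0], [0, -35, -343, 11, 0, 0, 0], [0, -35, -343, 11, 0, 0, 0], [0, -35, -343, 11, 0, 0, 0], [0, -35, -343, 11, 0, 0, 0], [0, -35, -343, 60, 0, 0, 0], [0, -35, -343, 120, 0, 0, 0], [0, -35, -343, 140, 0, 0, 0], [0, -35, -343, 140, 0, 0, 0]]])

```text
clock: 2.6
tool_pos: [0.4657, -0.2503, 0.0692]
eef_rot: [0.039, 0.999, 0.001, -0.002]
contact_force: [-0.0, -0.2, 0.3]
opening: 0.007
finger_force: 0.0
```

Run:
```python
from h import *
wst();D=down(IY)
rel([(iw(-.075,0,.065),D),(iw(.012,0,.065),D)])
```

```text
2.6 [ 0.46573037 -0.25031557  0.0692075 ] [-0.02576739 -0.1800332   0.2700096 ] 0.006563735408208018
[[-0.99692296  0.07829933 -0.00371902]
 [ 0.07829409  0.99692912  0.00153553]
 [ 0.00382783  0.00123963 -0.99999191]]
[-1, -3, 4] [0.1, -0.2, -0.3]
[-88, -2, 4] [0.1, -0.2, -0.3]
```

Call:
move_arm(targets=[[[0, -20, -3, 3, 0, 0, 0], [0, -35, -3, 3, 0, 0, 0], [0, -50, -3, 3, 0, 0, 0], [0, -65, -3, 3, 0, 0, 0], [0, -77, -3, 3, 0, 0, 0], [0, -86, -3, 3, 0, 0, 0], [0, -90, -3, 3, 0, 0, 0], [0, -92, -3, 3, 0, 0, 0]]])

```text
clock: 3.6
tool_pos: [0.5545, -0.261, 0.0677]
eef_rot: [0.04, 0.999, 0.0, -0.004]
contact_force: [-9.4, 1.6, 8.6]
opening: 0.009
finger_force: 6.0
```

Run:
```python
from h import *
D=down(HY)
rel([(iw(-.02,0,.067),D),(iw(-.03,0,.13),D),(hw(-.114,-.05,.13),D),(hw(-.114,-.05,.087),D),(hw(-.114,.148,.087),D)])
import cv2
cv2.imwrite("pics/top1.png",r.snapshot("top")[:,:,::-1])
```

```text
[33, 1, 1] [0.1, -0.5, -14.9]
[44, 1, -62] [0.1, -0.5, -14.9]
[80, 244, -62] [0.1, -0.5, -14.9]
[79, 244, -19] [0.1, -0.5, -14.9]
[130, 435, -18] [0.1, -0.5, -14.9]
```

Call:
move_arm(targets=[[[0, 35, 1, 1, 0, 0, 0], [0, 45, 1, -50, 0, 0, 0], [0, 55, 55, -62, 0, 0, -8], [0, 65, 115, -62, 0, 0, -15], [0, 75, 175, -62, 0, 0, -15], [0, 82, 235, -62, 0, 0, -15], [0, 82, 244, -62, 0, 0, -15], [0, 82, 244, -19, 0, 0, -15], [0, 82, 244, -19, 0, 0, -15]]])

```text
clock: 4.78
tool_pos: [0.4945, -0.0124, 0.0853]
eef_rot: [-0.091, 0.996, -0.0, -0.002]
contact_force: [0.8, 0.4, 0.2]
opening: 0.006
finger_force: 0.0
```

Run:
```python
from h import *
import cv2
wst()
D=down(HY)
rel([(hw(-.114,-.05,.087),D),(hw(-.114,.1,.087),D),(hw(-.114,.15,.087),D)])
im=cv2.imread("pics/top1.png")[140:290,205:425]
im=cv2.resize(im,None,fx=3.6,fy=3.6,interpolation=cv2.INTER_CUBIC)
a=im[:,430:]
sn=r.snapshot("top")[:,:,::-1][140:290,205:425]
b=cv2.resize(sn,None,fx=3.6,fy=3.6,interpolation=cv2.INTER_CUBIC)[:,:430]
cv2.imwrite("pics/mix1.png",cv2.convertScaleAbs(np.hstack([b,a]),alpha=1.3))
```

```text
4.775 [ 0.49450979 -0.01238348  0.08531141] [0.8163961  0.3777147  0.19231269] 0.005806813005815568
[[-9.83338931e-01 -1.81730591e-01 -4.30574668e-03]
 [-1.81726312e-01  9.83348196e-01 -1.36828833e-03]
 [ 4.48270808e-03 -5.63023721e-04 -9.99989794e-01]]
[0, 0, -2] [-0.0, -0.3, 0.2]
[-1, 150, -2] [-0.0, -0.3, 0.2]
[-1, 200, -2] [-0.0, -0.3, 0.2]
```

View pics/mix1.png

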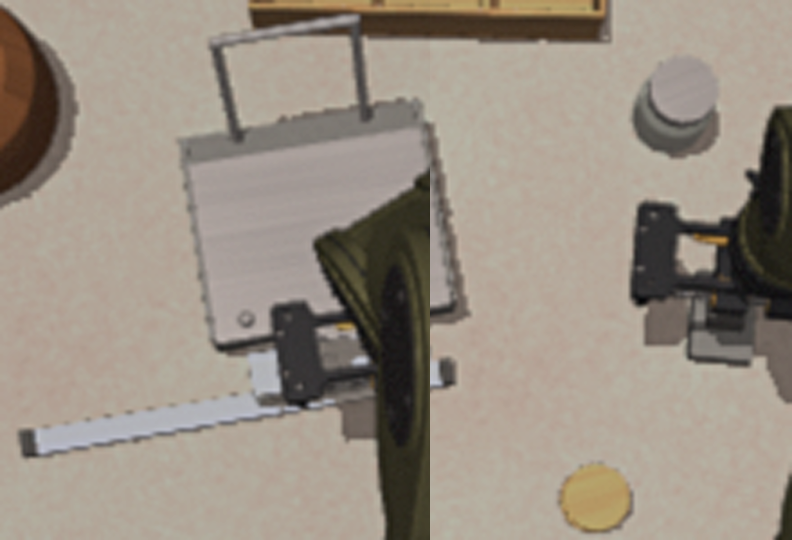

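The left half shows the arm poised right of the grip. The isolator is hidden by the arm, so I'll check the ball in the scene camera.

Run:
```python
from h import *
import cv2
print(w2px("scene",iw(.0336,0,.083)),w2px("scene",iw(-.0265,0,.085)))
im=r.snapshot("scene")[:,:,::-1]
cv2.imwrite("pics/sc1.png",cv2.resize(im[170:370,200:460],None,fx=3,fy=3,interpolation=cv2.INTER_CUBIC))
```

```text
[276.90768536 300.78135273] [258.17565456 285.99230115]
```

View pics/sc1.png

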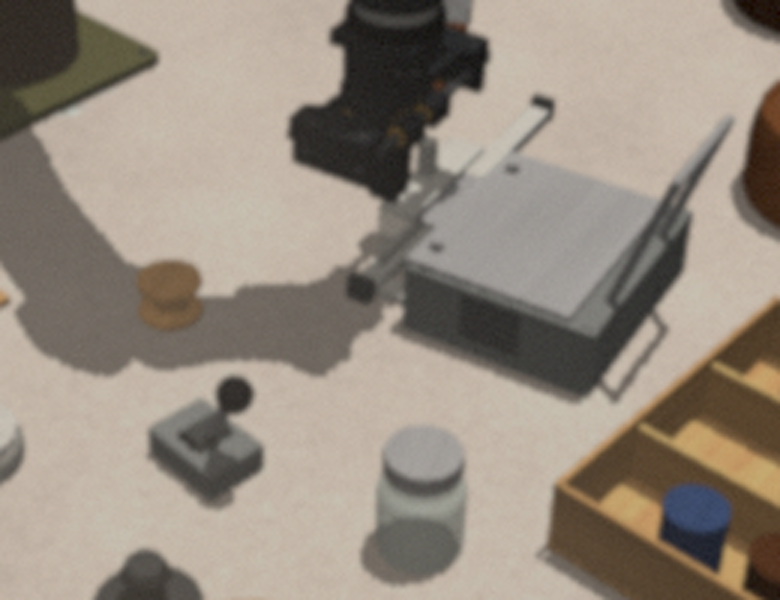

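The ball is at scene pixel (278,301), which matches the off position. Next I push the guard aside.

Call:
move_arm(targets=[[[0, 0, 20, 0, 0, 0, 0], [0, 0, 40, 0, 0, 0, 0], [0, 0, 65, 0, 0, 0, 0], [0, 0, 90, 0, 0, 0, 0], [0, 0, 115, 0, 0, 0, 0], [0, 0, 140, 0, 0, 0, 0], [0, 0, 165, 0, 0, 0, 0], [0, 0, 185, 0, 0, 0, 0], [0, 0, 197, 0, 0, 0, 0], [0, 0, 203, 0, 0, 0, 0]]])

```text
clock: 6.12
tool_pos: [0.4595, 0.1847, 0.0879]
eef_rot: [-0.09, 0.996, -0.003, -0.0]
contact_force: [1.9, -12.7, 9.4]
opening: 0.004
finger_force: 7.4
```

Run:
```python
from h import *
s=r.get_state(); print(rot(-HY)@(s['tool_pos'][:2]-H), s['tool_pos'],s['contact_force'])
```

```text
[-0.11352628  0.14973617] [0.45950069 0.18469243 0.08785721] [  1.8985018  -12.74719393   9.39137984]
```

```bash
cat > arc.py <<'E'
from h import *
def tcp(th,s=.025,y=-.006):
    t=np.radians(th); u=np.array([-np.cos(t),np.sin(t)]); h=np.array([.062,.060])
    C=h+.17*u+s*np.array([.707,-.707]) if th<45 else h+(.17-s)*u
    C=C-.0064; return hw(C[0],y,C[1])
T=down(HY,-45)
E
python3 - <<'E'
from arc import *
D=down(HY)
rel([(hw(-.114,.12,.089),D),(hw(-.135,.10,.16),D),(hw(-.14,-.006,.17),T),(hw(-.14,-.006,.025),T)])
E
```

```text
[0, -30, -1] [-0.3, -0.0, 0.0]
[22, -50, -72] [-0.3, -0.0, 0.0]
[27, -156, -81] [-0.3, -45.0, 0.1]
[26, -155, 64] [-0.3, -45.0, 0.1]
```

Call:
move_arm(targets=[[[0, 0, -33, -1, 0, 0, 0], [0, 22, -53, -50, 0, 0, 0], [0.2, 27, -80, -81, 0, -9, 0], [0.3, 27, -120, -81, 0, -18, 0], [0.3, 27, -156, -81, 0, -27, 0], [0.3, 27, -156, -81, 0, -36, 0], [0.3, 27, -156, -81, 0, -45, 0], [0.3, 27, -156, -81, 0, -45, 0]]])

```text
clock: 7.12
tool_pos: [0.4479, 0.0202, 0.1607]
eef_rot: [-0.094, 0.985, -0.031, 0.145]
contact_force: [0.7, -1.0, 0.4]
opening: 0.299
finger_force: 0.0
```

Run:
```python
from arc import *
wst()
rel([(hw(-.14,-.006,.025),T),(hw(-.0967,-.006,.025),T)])
import cv2
a=r.snapshot("top")[140:290,205:425,::-1]; b=r.snapshot("scene")[170:320,240:460,::-1]
cv2.imwrite("pics/m2.png",cv2.resize(np.vstack([a,b]),None,fx=2,fy=2,interpolation=cv2.INTER_CUBIC))
```

```text
7.125 [0.44788833 0.02022507 0.1606544 ] [ 0.70578632 -0.96563509  0.36934628] 0.2994995756962243
[[-0.9406622  -0.17524623  0.29059143]
 [-0.19336287  0.98051668 -0.03460973]
 [-0.27886453 -0.08874565 -0.9562211 ]]
[24, 16, 133] [-4.5, -28.7, 2.5]
[-18, 16, 146] [-4.5, -28.7, 2.5]
```

View pics/m2.png

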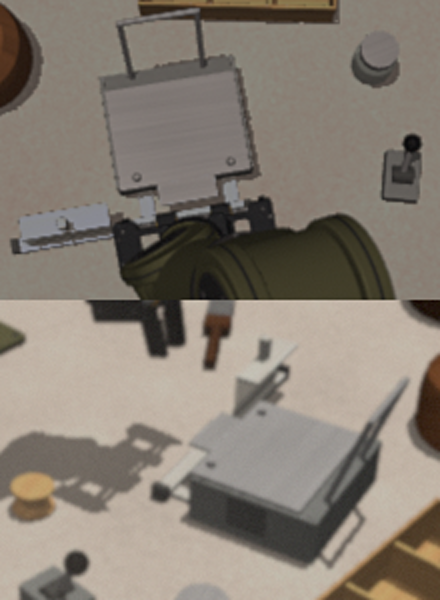

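The guard is fully aside at the track's left end and the tongue is exposed. The tilt has only reached about 17°, so I'll check the joints.

```bash
python3 -c "
from h import *
s=r.get_state();print(s['q'],s['qd'])"
```

```text
[ 0.08806435  0.61371215 -0.48146539  2.42723764  1.87932876  0.40237706
 -0.36563499] [-0.039509   -0.0036718   0.02327322 -0.04090365 -0.22549737 -0.05373954
  0.21346049]
```

Call:
move_arm(targets=[[[0.3, 0, 16, 0, -4, -10, 2], [0.3, 0, 16, 0, -4, -20, 2], [0.3, 0, 16, 0, -4, -29, 2], [0.3, 0, 16, 0, -4, -29, 2], [0.3, 0, 16, 0, -4, -29, 2]]])

```text
clock: 7.85
tool_pos: [0.5249, 0.0319, 0.1753]
eef_rot: [-0.092, 0.934, 0.03, 0.344]
contact_force: [1.5, 0.1, -0.3]
opening: 0.299
finger_force: 0.0
```

```bash
python3 -c "
from arc import *
s=r.get_state();print(s['q'],s['qd']);wst()
rel([(hw(-.14,-.006,.025),T)])"
```

```text
[ 0.58002255  1.12917193 -1.46973511  2.55782785  2.11026199  1.35502453
 -0.38404174] [ 0.28959938  0.55452282 -0.02292944 -0.02225192  1.38072648  0.4644875
 -0.03133056]
7.85 [0.52491575 0.0318949  0.17531392] [ 1.46316714  0.0638002  -0.29549887] 0.299473273471183
[[-0.74583409 -0.19229247  0.63777357]
 [-0.15091855  0.98131115  0.11938179]
 [-0.64881053 -0.00721285 -0.76091581]]
[146, 8, 73] [0.2, -4.5, 0.8]
```

```bash
python3 -c "
from arc import *
rel([(hw(-.03,0,.27),down(HY)),(hw(-.03,0,.27),down(HY,-20)),(hw(-.096,0,.2),down(HY))])"
```

```text
[-97, 11, -42] [-0.1, 40.5, 0.9]
[-97, 11, -42] [0.0, 20.5, 0.9]
[-1, 12, -31] [-0.1, 40.5, 0.9]
```

Call:
move_arm(targets=[[[1, -40, 5, -20, 0, 8, 0], [1, -97, 11, -42, 0, 16, 0], [1, -97, 11, -42, 0, 24, 0], [1, -97, 11, -42, 0, 32, 0], [1, -97, 11, -42, 0, 40, 1], [1, -97, 11, -42, 0, 40, 1], [1, -97, 11, -42, 0, 40, 1], [1, -97, 11, -42, 0, 40, 1]]])

```text
clock: 8.85
tool_pos: [0.5665, 0.0548, 0.2723]
eef_rot: [-0.091, 0.996, 0.002, 0.006]
contact_force: [-0.8, 0.5, 1.1]
opening: 1.0
finger_force: 0.0
```

```bash
python3 -c "
from arc import *
s=r.get_state();print(s['q'],s['qd']);wst()
rel([(hw(-.03,0,.25),down(HY)),(hw(-.096,0,.2),down(HY))])"
```

```text
[ 0.47544391  0.86656503 -1.30375797  1.68143223  0.87620748  1.28482712
  0.74537841] [ 0.0039342   0.00022843 -0.00159591 -0.00921787  0.00083351  0.00699225
 -0.00229984]
8.85 [0.56651828 0.0548121  0.27230524] [-0.80237167  0.52518953  1.12639703] 0.9995510559185197
[[-0.98326751 -0.18178947  0.01172984]
 [-0.18173207  0.98333101  0.0057954 ]
 [-0.01258786  0.00356674 -0.99991441]]
[-1, -3, 22] [0.2, 0.7, 0.2]
[65, -3, 71] [0.2, 0.7, 0.2]
```

Call:
move_arm(targets=[[[1, 30, -3, 45, 0, 0, 0], [1, 60, -3, 80, 0, 1, 0], [1, 65, -3, 100, 0, 1, 0], [1, 65, -3, 100, 0, 1, 0], [1, 65, -3, 100, 0, 1, 0]]])

```text
clock: 9.48
tool_pos: [0.5063, 0.0416, 0.1729]
eef_rot: [-0.09, 0.996, 0.002, -0.001]
contact_force: [0.2, 0.1, -0.4]
opening: 0.996
finger_force: 0.0
```

```bash
python3 -c "
from arc import *
import cv2
s=r.get_state();print(s['q']);wst()
c=r.camera_info('wrist');im=r.snapshot('wrist')
np.save('wc.npy',c,allow_pickle=True)
cv2.imwrite('pics/w1.png',im[:,:,::-1])
for x,y,z in((-.108,.04,.064),(-.108,-.04,.064),(-.064,.065,.07),(-.064,-.065,.07)):print((x,y),w2px('wrist',hw(x,y,z)))
rel([(hw(-.096,0,.052),down(HY))])"
```

```text
[ 0.48911025  0.93435945 -1.22936554  1.95203687  1.02838229  1.07726134
  0.54186959]
9.475 [0.50634595 0.04156572 0.17287744] [ 0.2413053   0.06058226 -0.43454666] 0.9957947315121004
[[-0.98374507 -0.179543   -0.0031534 ]
 [-0.17955583  0.98373789  0.00441137]
 [ 0.00231009  0.00490587 -0.9999853 ]]
(-0.108, 0.04) [370.34850605 221.23967518]
(-0.108, -0.04) [263.57837561 221.32431665]
(-0.064, 0.065) [401.76036355 279.04106323]
(-0.064, -0.065) [232.22096613 279.28452042]
[3, -1, 121] [0.3, -0.1, 0.0]
```

View pics/w1.png

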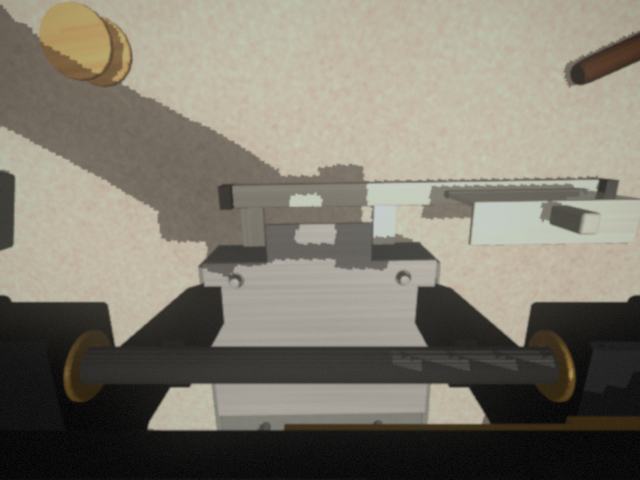

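The tongue corners are at (265,222) and (372,222), and the pins are at (235,282) and (404,278). That is about 1.5 mm further to +y than predicted. I'll straddle the tongue with the open fingers and grip its sides.

Call:
move_arm(targets=[[[1, 3, 0, 50, 0, 0, 0], [1, 3, 0, 90, 0, 0, 0], [1, 3, 0, 100, 0, 0, 0], [1, 3, 0, 106, 0, 0, 0], [1, 3, 0, 112, 0, 0, 0], [1, 3, 0, 112, 0, 0, 0]]])

```text
clock: 10.28
tool_pos: [0.503, 0.0412, 0.0606]
eef_rot: [-0.09, 0.996, 0.002, -0.002]
contact_force: [0.4, 0.6, 0.5]
opening: 1.003
finger_force: 0.0
```

```bash
python3 -c "
from arc import *
wst()
rel([(hw(-.096,0.0015,.052),down(HY))])"
```

```text
10.275 [0.50300191 0.04115919 0.06056433] [0.42231377 0.59965184 0.48835657] 1.0030157101903796
[[-0.98384298 -0.17899994 -0.00346597]
 [-0.1790124   0.98383988  0.00369437]
 [ 0.00274867  0.00425513 -0.99998717]]
[0, 1, 9] [0.2, -0.2, -0.0]
```

Call:
move_arm(targets=[[[1, 0, 0, 9, 0, 0, 0], [0.8, 0, 0, 9, 0, 0, 0], [0.8, 0, 0, 9, 0, 0, 0], [0.8, 0, 0, 9, 0, 0, 0], [0.8, 0, 0, 9, 0, 0, 0]]], newtons=20)

```text
clock: 10.9
tool_pos: [0.5022, 0.041, 0.0509]
eef_rot: [-0.09, 0.996, 0.002, -0.002]
contact_force: [-0.2, 0.1, -2.3]
opening: 0.898
finger_force: 20.0
```

```bash
cat >> arc.py <<'E'
def grip(th,rho=.158,dz=.010,y=.0015):
    t=np.radians(th); h=np.array([.062,.060]); p=h+rho*np.array([-np.cos(t),np.sin(t)])+.002*np.array([np.sin(t),np.cos(t)])
    return hw(p[0],y,p[1]-dz)
E
python3 -c "
from arc import *
wst();D=down(HY)
rel([(grip(t),D) for t in range(0,106,7)])"
```

```text
10.9 [0.50224976 0.04100961 0.05091435] [-0.22702822  0.11935013 -2.33712562] 0.8976807608382487
[[-0.98377145 -0.17935621 -0.00500871]
 [-0.1793736   0.98377561  0.0032662 ]
 [ 0.00434163  0.00411162 -0.99998212]]
[-1, 1, -1] [0.2, -0.2, 0.0]
[-3, 1, -20] [0.2, -0.2, 0.0]
[-6, 1, -39] [0.2, -0.2, 0.0]
[-12, 1, -58] [0.2, -0.2, 0.0]
[-20, 1, -75] [0.2, -0.2, 0.0]
[-31, 1, -91] [0.2, -0.2, 0.0]
[-43, 1, -106] [0.2, -0.2, 0.0]
[-57, 1, -120] [0.2, -0.2, 0.0]
[-72, 1, -132] [0.2, -0.2, 0.0]
[-89, 1, -141] [0.2, -0.2, 0.0]
[-106, 1, -149] [0.2, -0.2, 0.0]
[-125, 1, -154] [0.2, -0.2, 0.0]
[-144, 1, -157] [0.2, -0.2, 0.0]
[-163, 1, -158] [0.2, -0.2, 0.0]
[-182, 1, -156] [0.2, -0.2, 0.0]
[-201, 1, -152] [0.2, -0.2, 0.0]
```

The tongue is gripped (opening 79 mm at 20 N). I'll swing it up on the arc.

Call:
move_arm(targets=[[[0.8, -1, 0, -10, 0, 0, 0], [0.8, -2, 0, -19, 0, 0, 0], [0.8, -4, 0, -29, 0, 0, 0], [0.8, -6, 0, -39, 0, 0, 0], [0.8, -9, 0, -49, 0, 0, 0], [0.8, -12, 0, -58, 0, 0, 0], [0.8, -16, 0, -67, 0, 0, 0], [0.8, -20, 0, -75, 0, 0, 0], [0.8, -31, 0, -91, 0, 0, 0]]])

```text
clock: 12.02
tool_pos: [0.5327, 0.0459, 0.1418]
eef_rot: [-0.09, 0.996, 0.002, -0.003]
contact_force: [0.6, 0.5, -2.5]
opening: 0.899
finger_force: 20.0
```

```bash
python3 -c "
from arc import *
wst();D=down(HY);s=r.get_state();print(s['q'],s['finger_force'])
import cv2
a=r.snapshot('scene')[150:320,300:480,::-1]
cv2.imwrite('pics/s3.png',cv2.resize(a,None,fx=3,fy=3,interpolation=cv2.INTER_CUBIC))
rel([(grip(t),D) for t in range(35,106,7)])"
```

```text
12.025 [0.53269238 0.04588831 0.14184134] [ 0.58919585  0.47112285 -2.48041944] 0.8992078178234553
[[-0.9836793  -0.17979867 -0.00689046]
 [-0.17981927  0.98369651  0.00249247]
 [ 0.00632998  0.00369083 -0.99997315]]
[ 0.44825437  0.99398831 -1.1755767   1.89548804  1.07116183  1.07051626
  0.55500609] 19.999164619948715
[3, 1, 2] [0.3, -0.0, -0.0]
[-9, 1, -13] [0.3, -0.0, -0.0]
[-23, 1, -26] [0.3, -0.0, -0.0]
[-38, 1, -38] [0.3, -0.0, -0.0]
[-55, 1, -48] [0.3, -0.0, -0.0]
[-73, 1, -55] [0.3, -0.0, -0.0]
[-92, 1, -60] [0.3, -0.0, -0.0]
[-111, 1, -63] [0.3, -0.0, -0.0]
[-130, 1, -64] [0.3, -0.0, -0.0]
[-149, 1, -62] [0.3, -0.0, -0.0]
[-168, 1, -58] [0.3, -0.0, -0.0]
```

View pics/s3.png

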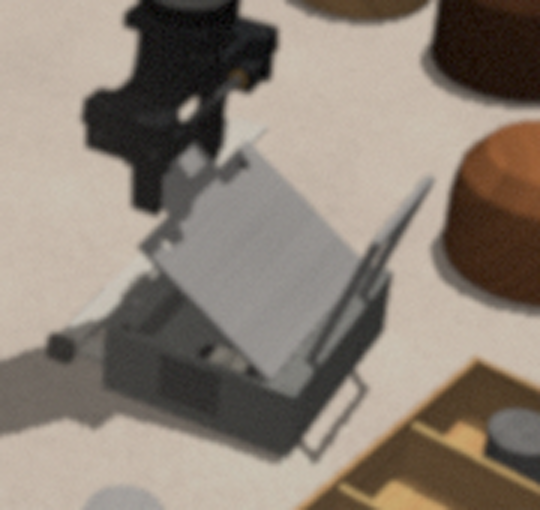

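The cover is tilted about 37° in the grip with its back edge on the ledge. I'll carry on to about 100°.

Call:
move_arm(targets=[[[0.8, -9, 1, -13, 0, 0, 0], [0.8, -23, 1, -26, 0, 0, 0], [0.8, -38, 1, -38, 0, 0, 0], [0.8, -55, 1, -48, 0, 0, 0], [0.8, -73, 1, -55, 0, 0, 0], [0.8, -92, 1, -60, 0, 0, 0], [0.8, -111, 1, -63, 0, 0, 0], [0.8, -130, 1, -64, 0, 0, 0], [0.8, -145, 1, -62, 0, 0, 0], [0.8, -155, 1, -61, 0, 0, 0]]])

```text
clock: 13.32
tool_pos: [0.6884, 0.0765, 0.2062]
eef_rot: [-0.09, 0.996, 0.003, 0.001]
contact_force: [-0.0, 0.7, 11.4]
opening: 0.9
finger_force: 20.0
```

```bash
python3 -c "
from arc import *
wst();D=down(HY);s=r.get_state();print(s['q'],s['finger_force'])
import cv2
a=r.snapshot('scene')[150:320,300:480,::-1]
cv2.imwrite('pics/s4.png',cv2.resize(a,None,fx=3,fy=3,interpolation=cv2.INTER_CUBIC))
rel([(grip(t),D) for t in (100,104)])"
```

```text
13.325 [0.68844201 0.07646752 0.20622301] [-0.03266712  0.66725052 11.41524936] 0.9000352989464511
[[-0.98395101 -0.17843439  0.00125272]
 [-0.17842178  0.98392992  0.00689782]
 [-0.0024634   0.00656361 -0.99997543]]
[ 0.3120639   1.05195743 -1.18211357  1.34535054  0.96117907  1.3532506
  0.88839267] 20.00465306919068
[2, -1, 1] [0.4, 0.2, -0.1]
[-9, -1, 3] [0.4, 0.2, -0.1]
```

View pics/s4.png

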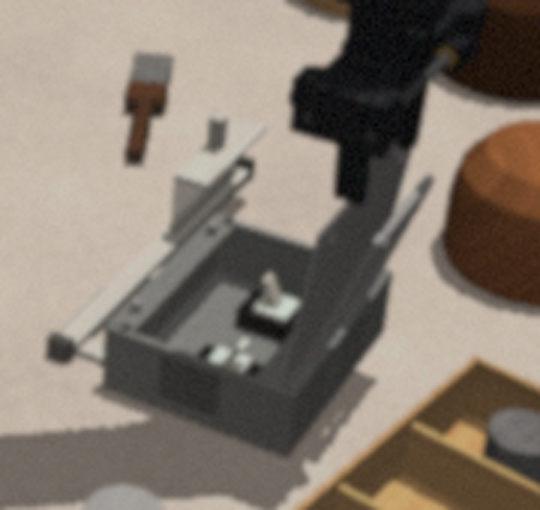

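The cover is past upright at about 100°. The cut-out at +y looks tripped. I'll release the cover and rise.

Call:
move_arm(targets=[[[1, -4, 0, 0, 0, 0, 0], [1, -4, 0, 0, 0, 0, 0], [1, -4, 0, 0, 0, 0, 0], [1, -4, 0, -20, 0, 0, 0], [1, -4, 0, -50, 0, 0, 0], [1, -4, 0, -80, 0, 0, 0], [1, 50, 0, -80, 0, 0, 0], [1, 100, 0, -80, 0, 0, 0], [1, 150, 0, -80, 0, 0, 0], [1, 190, 0, -80, 0, 0, 0]]])

```text
clock: 14.62
tool_pos: [0.4977, 0.0403, 0.2843]
eef_rot: [-0.09, 0.996, 0.001, -0.002]
contact_force: [1.4, -0.0, 0.2]
opening: 1.003
finger_force: 0.0
```

```bash
python3 -c "
from arc import *
import cv2
wst()
for n,x in(('top',(.4)),):
  for p in((-.004,.045,.05),(.02,.045,.05),(-.004,-.045,.05),(.02,-.045,.05),(.062,0,.06)):print(p,w2px('top',hw(*p)))
a=r.snapshot('scene')[150:320,300:480,::-1];b=r.snapshot('top')[140:260,240:360,::-1]
a=cv2.resize(a,(423,400),interpolation=cv2.INTER_CUBIC);b=cv2.resize(b,(400,400),interpolation=cv2.INTER_CUBIC)
cv2.imwrite('pics/m5.png',cv2.resize(np.hstack([a[:,:400],b]),None,fx=1,fy=1))
"
```

```text
14.625 [0.49765684 0.04032753 0.28426351] [ 1.36786384 -0.0494666   0.16739319] 1.0027971895334946
[[-0.98364444 -0.18009048 -0.00332264]
 [-0.18009894  0.98364545  0.00245   ]
 [ 0.00282708  0.00300834 -0.99999148]]
(-0.004, 0.045, 0.05) [277.60257785 206.50284793]
(0.02, 0.045, 0.05) [276.35435908 198.13475905]
(-0.004, -0.045, 0.05) [309.71102585 201.63513826]
(0.02, -0.045, 0.05) [308.38732229 193.29698637]
(0.062, 0, 0.06) [290.00046723 180.25292698]
```

View pics/m5.png

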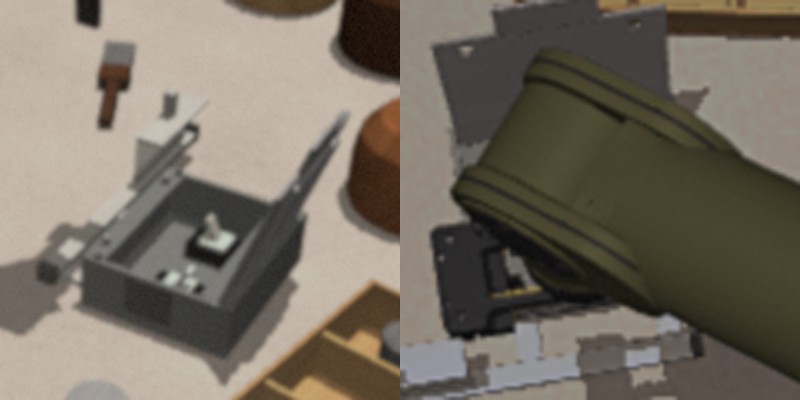

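The cover rests on the bars. I'll confirm which cut-out is tripped by projecting both candidate tips and plan the push.

```bash
python3 -c "
from arc import *
for p in((-.004,.045,.05),(.02,.045,.05),(-.004,-.045,.05),(.02,-.045,.05),(.008,.045,.029),(.008,-.045,.029)):print(p,w2px('scene',hw(*p)))
D=down(HY)
rel([(hw(-.031,.046,.13),D),(hw(-.031,.046,.043),D),(hw(.004,.046,.043),D)])
"
```

```text
(-0.004, 0.045, 0.05) [387.60111745 242.09806836]
(0.02, 0.045, 0.05) [396.54563781 245.24979362]
(-0.004, -0.045, 0.05) [370.30385844 260.66886259]
(0.02, -0.045, 0.05) [379.54587258 264.11078773]
(0.008, 0.045, 0.029) [391.28918556 250.71486684]
(0.008, -0.045, 0.029) [374.25129712 269.60083999]
[-74, 45, 154] [0.0, -0.3, 0.2]
[-74, 45, 241] [0.0, -0.3, 0.2]
[-109, 45, 241] [0.0, -0.3, 0.2]
```

It matches: the +y cut-out is tripped and the −y one is live. I'll push the +y paddle with the fingers closed.

Call:
move_arm(targets=[[[0, -40, 25, 40, 0, 0, 0], [0, -74, 45, 90, 0, 0, 0], [0, -74, 45, 150, 0, 0, 0], [0, -74, 45, 190, 0, 0, 0], [0, -74, 45, 220, 0, 0, 0], [0, -74, 45, 235, 0, 0, 0], [0, -74, 45, 239, 0, 0, 0], [0, -74, 45, 239, 0, 0, 0]]])

```text
clock: 15.72
tool_pos: [0.5639, 0.0993, 0.0449]
eef_rot: [-0.09, 0.996, 0.002, -0.001]
contact_force: [0.5, 1.5, 0.0]
opening: 0.116
finger_force: 0.0
```

```bash
python3 -c "
from arc import *
wst();D=down(HY)
rel([(hw(-.031,.046,.043),D),(hw(.006,.046,.043),D)])
"
```

```text
15.725 [0.56394162 0.09932085 0.04493304] [0.46461593 1.53418152 0.00341592] 0.11613679995736821
[[-0.98386733 -0.17887664 -0.00286882]
 [-0.17888754  0.98386081  0.0041424 ]
 [ 0.00208154  0.00458877 -0.99998731]]
[5, -1, 2] [0.3, -0.1, -0.0]
[-32, -1, 2] [0.3, -0.1, -0.0]
```

Call:
move_arm(targets=[[[0, 0, -1, 2, 0, 0, 0], [0, 0, -1, 2, 0, 0, 0], [0, -6, -1, 2, 0, 0, 0], [0, -12, -1, 2, 0, 0, 0], [0, -18, -1, 2, 0, 0, 0], [0, -24, -1, 2, 0, 0, 0], [0, -29, -1, 2, 0, 0, 0], [0, -32, -1, 2, 0, 0, 0], [0, -33, -1, 2, 0, 0, 0], [0, -33, -1, 2, 0, 0, 0]]])

```text
clock: 16.98
tool_pos: [0.5935, 0.1042, 0.0415]
eef_rot: [-0.091, 0.996, 0.002, -0.004]
contact_force: [-6.1, 1.2, 3.2]
opening: 0.008
finger_force: 3.9
```

```bash
python3 -c "
from arc import *
s=r.get_state();print(rot(-HY)@(s['tool_pos'][:2]-H),s['tool_pos'],s['contact_force'])"
```

```text
[0.00393649 0.04653788] [0.59354123 0.10419075 0.04147798] [-6.06700929  1.23803426  3.1619452 ]
```

At its stop (6 N, at the predicted position). I'll back off, lift clear and check.

Call:
move_arm(targets=[[[0, 25, 0, 0, 0, 0, 0], [0, 25, 0, -40, 0, 0, 0], [0, 25, 0, -100, 0, 0, 0], [0, 60, 0, -150, 0, 0, 0], [0, 100, 0, -180, 0, 0, 0], [0, 130, 0, -200, 0, 0, 0], [0, 130, 0, -200, 0, 0, 0]]])

```text
clock: 17.85
tool_pos: [0.4688, 0.079, 0.2436]
eef_rot: [-0.09, 0.996, 0.001, -0.001]
contact_force: [0.2, 0.9, 0.1]
opening: 0.006
finger_force: 0.0
```

```bash
python3 -c "
from arc import *
import cv2
a=r.snapshot('scene')[190:320,250:440,::-1]
cv2.imwrite('pics/s6.png',cv2.resize(a,None,fx=4,fy=4,interpolation=cv2.INTER_CUBIC))
wst()"
```

```text
17.9 [0.46972663 0.07907066 0.24267908] [ 0.72282935  0.4161524  -0.8023961 ] 0.005438600840210571
[[-0.98392792 -0.17855487 -0.00200217]
 [-0.17855911  0.98392675  0.00219155]
 [ 0.00157868  0.00251383 -0.99999559]]
```

View pics/s6.png

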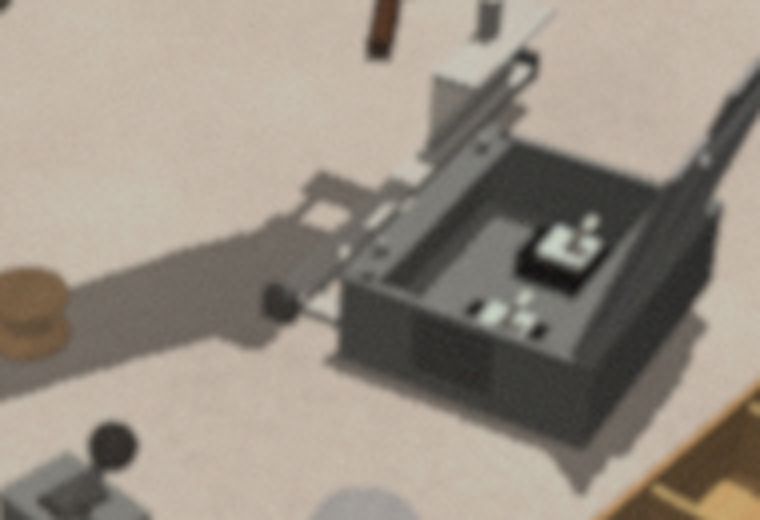

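Both paddles, at (590,222) and (525,298), lean to the back. The isolator is off, the guard is aside and the cover is leaning on the rest.

```bash
python3 -c "
from plant import r
print(r.finish_job())"
```

```text
the job is handed in; nothing more can be done
None
```

The job is handed in at about 18 s: isolator off, guard at its stop, cover leaning on its rest, and the tripped cut-out thrown over to match its untouched neighbour; the last pictures agree, but no verdict was returned.

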